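# Lock out the dipping machine, take the basket off its hook and reset the stop

## Task

Make the dipping machine safe by pushing the black mushroom stop button on the aluminium box all the way down until it stays down by itself, and only then lift the brass basket up and off the machine's twin hook and gently stand it upright inside the shallow steel tray, let go of. Then, with the basket in the tray, twist the mushroom head clockwise to reset the stop so that it springs fully up again. Do not disturb the other things on the bench.

Things in the scene. Friction and masses are not known exactly. Their poses are not given: they have to be found in the camera images.
- stop_press (a joint): depth of the mushroom button in m: 0 up, about 0.0095 latched down, 0.012 hard down. Spring button; latching takes about 9 N straight down over the whole 12 mm, then let go: it stays near 0.0095
- stop_turn (a joint): twist of the mushroom head in rad, 0 at rest, growing clockwise seen from above, end stop 0.9. When latched, a twist of about 0.7 or more (go to 0.85) frees the latch, and once the hand lets go the head springs up and turns back to 0 by itself
- stop_top (a point): centre of the top of the black ribbed mushroom head: round, 56 mm in diameter, axis vertical; its straight side runs from 9 to 25 mm below this point, the underside is 29 mm below. It stands on a 40 mm wide collar, 22 mm high. Moves with the button: 125 mm above the bench when up
- stop_box: fixed aluminium box, 110 mm (x) by 130 mm (y) by 60 mm high, carrying the mushroom at its centre; origin at the centre of its underside
- dipper: fixed grey dipping machine; origin on the bench under the seat of its twin hook. Base plate 10 mm thick; column 55 by 90 mm, 200 mm high, from 58 to 114 mm along its own +x. Two level steel prongs (7 mm thick, 36 mm apart, axes 170 mm above the bench) run from the column along -x past the seat and turn up at their ends 15 to 22 mm beyond it, to 186 mm above the bench
- basket: loose brass basket, 0.22 kg, round, 68 mm in diameter at the bottom and 76 mm at the 55 mm high rim, with a rigid square bail; origin at the centre of its underside, z up. The bail's top bar (7 mm thick, along the basket's y, 72 mm long) has its axis 115 mm above the origin and hangs across both prongs
- basket_grip (a point): centre of the wooden grip standing on the bail's top bar: 30 mm (basket x) by 16 mm (basket y, the way to pinch it) by 52 mm high; 143.5 mm above the basket's origin. The prongs reach in over the basket's rim: to unhook it raise it 20 to 40 mm, draw it off along the machine's -x by 65 mm or more, and only then lift higher
- tray: fixed shallow steel tray, 140 by 140 mm, 18 mm high, walls and floor 5 mm; origin at the centre of its underside
- spoon: loose steel spoon lying on the bench, bystander
- hammer: loose hammer lying on the bench, bystander
- jar: loose glass jar, 66 mm in diameter, 85 mm high, bystander
- wax: loose pale block, 90 by 50 by 35 mm, bystander
- burnisher: loose wood-handled burnisher lying on the bench, bystander
- brush: loose wooden brush lying on the bench, bystander
Mind the look-alikes: they are no part of the job. Leave any red look-alike of the basket alone. Several things look just like the stop_box: the one meant starts farthest from the robot's base.

How it is judged (in metres and radians):
On the way, in this order (a step that is already met when the one before it is completed fails the run):
1. the stop button is latched down and the robot no longer touches its box (value of joint stop_press above 0.0075 m and contact force between each of the arm, the fingers and stop_box below 0.3 N), for 0.2 s.
2. with the stop still down, the basket stands upright in the tray, let go of and at rest (value of joint stop_press above 0.0075 m and x of basket in the frame of tray between -0.033 and 0.033 m and y of basket in the frame of tray between -0.033 and 0.033 m and z of basket in the frame of tray below 0.01 m and angle between basket's own z axis and vertical below 0.12 rad and linear speed of basket below 0.02 m/s and contact force between the fingers and basket below 0.3 N), for 0.2 s.
3. the mushroom head has been twisted clockwise (value of joint stop_turn above 0.5 rad), for 0.05 s.
At the end, for the whole second after the job is handed in: the stop button is up again (less than 2 mm down, twist under 0.2 rad), and the basket stands upright (within 0.12 rad) on the tray's floor, its centre within 33 mm of the tray's centre along each side, let go of and at rest (value of joint stop_press below 0.002 m and value of joint stop_turn below 0.2 rad and x of basket in the frame of tray between -0.033 and 0.033 m and y of basket in the frame of tray between -0.033 and 0.033 m and z of basket in the frame of tray below 0.01 m and angle between basket's own z axis and vertical below 0.12 rad and linear speed of basket below 0.02 m/s and contact force between the fingers and basket below 0.3 N); the robot touches nothing.
It fails at once if the basket is moved off the hook while the stop is not latched down (value of joint stop_press below 0.0065 m and distance of basket from where it was at the start of the episode above 0.04 m and not (x of basket in the frame of tray between -0.033 and 0.033 m and y of basket in the frame of tray between -0.033 and 0.033 m and z of basket in the frame of tray below 0.01 m and angle between basket's own z axis and vertical below 0.12 rad)).
It fails at once if the basket is dropped or flung (over 0.45 m/s while not held, as after a fall of 10 mm) (linear speed of basket above 0.45 m/s and contact force between the fingers and basket below 0.1 N).
It fails at once if the basket is pushed hard into the tray (over 60 N) (contact force between basket and tray above 60 N).
It fails at once if a bystander is moved by more than 30 mm (distance of any of spoon, hammer, jar, wax, burnisher, brush from where it was at the start of the episode above 0.03 m).
It also fails if it takes over 67 s, if anything falls off the work surface, if the arm or the gripper's body presses on something with over 40 N, if the wrist force passes 120 N, or if a joint passes its speed limit or range.

## Robot

A 6-joint arm with a two-finger parallel gripper is mounted at the origin on the work surface. World frame = base frame: x ahead of the robot, y to its left, z up, the work surface at z = 0. Lengths are in mm, angles in rad, forces in N, time in s.
With the tool pointing down it reaches from about 350 to 975 mm from the base axis. Payload 7.1 kg.
Tool frame: the origin (TCP) lies midway between the tips of the shut fingers; the grasp point (between the pads) lies 19 mm behind it; z points along the fingers, y is the line along which they close (so a half turn about z gives the same grasp; the last joint's range is limited). The gripper opens to 88 mm and grips with 3 to 60 N. Pads are 20 mm wide; open, the fingers measure 115 mm over their backs; the gripper's body (75 mm by 178 mm) begins 61 mm behind the grasp point.
Start: joints at [1.093, 0.423, 1.63, -0, 1.089, -0.019], TCP at [276.763, 560.363, 191.975] pointing down, gripper open.
Joint ranges: [-3, 3], [-0.9, 2.11], [0.09, 2.58], [-1.31, 4.45], [0.11, 2.69], [-2.54, 2.54]. Speed limits (rad/s): [2.39, 2.39, 3.01, 3.14, 3.14, 3.14].

## Interface

Orientations are given as a rotation vector (axis times angle).
In Python, from workcell import ctrl gives the robot as it stands.
- The arm moves only by the shell command python3 -m pendant 'ROWS'. ROWS is a JSON object of lists of equal length, an entry for each row: "grip": the opening, from -1 (shut) to 1 (fully open); "linear": the shift along the tool's x, y, z in mm, a list of three; "angular": the turn, a rotation vector about the tool's x, y, z in rad, a list of three. In form: {"grip": [grip, ...], "linear": [[tx, ty, tz], ...], "angular": [[ax, ay, az], ...]}. A call has 1 to 12 rows; each row shifts and turns the commanded pose from where the row before left it, along the tool's axes as they then stand; what a row does not reach is not made up. A row lasts 1/12 s, in which the tool goes at most 41.7 mm and 7.16 degrees, less where a joint would pass 70% of its speed; a pose out of reach is approached as far as the arm can. A call with a gripper value outside its range is refused whole. The fingers move at their own pace and stop on an object; the grip force is fixed at half the most. Time passes only in rows, so rows that do not move let the fingers close. It gives the time, the measured TCP pose, the force, the opening and the grip force at its end, in the units of the state.
- ctrl.get_obs(): the state, without advancing time (a new reading comes with each control period).
- ctrl.get_image(name): name is "scene" or "top" or "wrist"; returns the picture (400x640x3 uint8, red, green, blue); there is no depth.
- ctrl.camera_params(name): a dict with "vfov" (degrees; the focal length in pixels is half the picture's height over the tangent of half this angle, whatever the lens; pixels are square), "cx", "cy" (the principal point, pixels), "R" (3x3) and "t" (3): a world point X has camera coordinates R X + t; the wrist camera has in their place "T_tool_cam" (4x4, takes a point from camera to tool coordinates, whose origin is the TCP and whose axes are the flange's). Camera axes: x right, y down, z forward; pixel columns grow to the right and rows downward; lengths in mm; the calibration is good to about 2 mm. A picture is of the moment at which its call begins: read the wrist's pose just before it. camera_params takes no time and is no camera call.
- ctrl.close_job(): hands the job in; it is judged then, once.
The state is a dict: "t": time; "qpos": joint angles; "qvel": joint speeds; "joint_torque": joint torques, N m; "ee_pos": TCP position; "orientation": TCP orientation; "ft_force": force on the tool from outside, world axes, zero at the start; "moment": the same for the moment, N m; "width": finger opening in mm; "grasp_force": force on a finger pad.
Only numpy, scipy, OpenCV 4.12 (cv2) and the standard library are available. Lean on these libraries where they do the work, as an engineer would, in place of code of your own. Each camera call takes 0.05 s, during which the arm holds its last target. There are 200 camera calls.

## Working session

There is one attempt and no reset: what is moved stays moved. The work goes in short steps, Python scripts to look and compute and a shell command to move; the robot and the scene stay as the last step left them, time stands still between calls to the robot, and variables do not carry over. Pictures are saved under pics/ and viewed, at most 10 in all, crops included, and the job is handed in when it is done.

```bash
mkdir -p pics; ls; cat > h.py <<'E'
from workcell import ctrl
import numpy as np, cv2
from scipy.spatial.transform import Rotation as Rn
def K(p): 
    f=200/np.tan(np.radians(p["vfov"])/2); return f,p["cx"],p["cy"]
def ray(name,u,v):
    p=ctrl.camera_params(name); f,cx,cy=K(p)
    if name=="wrist":
        o=ctrl.get_obs(); T=np.array(p["T_tool_cam"]); Rt=Rn.from_rotvec(o["orientation"]).as_matrix()
        R=Rt@T[:3,:3]; c=Rt@T[:3,3]+o["ee_pos"]
        return c,R@np.array([(u-cx)/f,(v-cy)/f,1])
    R=np.array(p["R"]);t=np.array(p["t"]); return -R.T@t,R.T@np.array([(u-cx)/f,(v-cy)/f,1])
def at(name,u,v,z):
    c,d=ray(name,u,v); return c+d*(z-c[2])/d[2]
def proj(name,X):
    p=ctrl.camera_params(name); f,cx,cy=K(p); q=np.array(p["R"])@X+np.array(p["t"]); return q[0]/q[2]*f+cx,q[1]/q[2]*f+cy
def snap(name,fn,crop=None,k=1):
    im=ctrl.get_image(name)[:,:,::-1]
    cv2.imwrite("pics/raw_"+fn,im)
    if crop: a,b,c,d=crop; im=im[b:d,a:c]
    cv2.imwrite("pics/"+fn,cv2.resize(im,None,fx=k,fy=k,interpolation=cv2.INTER_CUBIC))
E
python3 - <<'E'
from h import *
print(ctrl.get_obs())
for n in("scene","top","wrist"): print(n,ctrl.camera_params(n))
snap("top","top0.png",None,1.25); snap("scene","scene0.png",None,1.25)
E
```

```text
pics
{'t': 0.0, 'qpos': array([ 1.09300152e+00,  4.23837188e-01,  1.63067385e+00, -1.06379770e-05,
        1.08861155e+00, -1.89836404e-02]), 'qvel': array([ 0.00043251, -0.00013312,  0.00108014,  0.0014527 ,  0.0014834 ,
       -0.00013812]), 'joint_torque': array([ 5.33165112e-04, -5.44638562e+01, -2.73660904e+01,  6.43395167e-02,
        2.27832247e-02, -2.00438521e-04]), 'ee_pos': array([276.49623166, 559.84376291, 191.21036427]), 'orientation': array([-7.14302933e-01, -3.05893193e+00,  2.33283581e-03]), 'ft_force': array([-0.49207634,  0.56455573,  0.02509019]), 'moment': array([ 0.00710384, -0.00143427, -0.04673568]), 'grasp_force': 0.0, 'width': 87.88105764225517}
scene {'vfov': 51.01844316514643, 'cx': 320.8415409300102, 'cy': 200.48374051614073, 'R': array([[-0.85221632,  0.52309534,  0.00993056],
       [ 0.43444877,  0.71811605, -0.54365762],
       [-0.29151606, -0.45899957, -0.83924834]]), 't': array([ 448.27134938, -189.93984341, 1291.56866011])}
top {'vfov': 46.9936546900602, 'cx': 322.7644670841892, 'cy': 195.210152924962, 'R': array([[ 0.02931647, -0.99952697, -0.00929435],
       [-0.98934734, -0.02768895, -0.14291661],
       [ 0.14259165,  0.01338515, -0.98969109]]), 't': array([  23.0962092 ,  537.93584166, 1478.10825532])}
wrist {'vfov': 63.67734484262782, 'cx': 321.2509800486123, 'cy': 197.33020160378192, 'T_tool_cam': array([[-3.11216793e-04, -9.69444121e-01, -2.45312043e-01,
         6.67013869e+01],
       [ 9.99999779e-01, -1.57552977e-04, -6.46025831e-04,
         1.02074140e-01],
       [ 5.87636301e-04, -2.45312190e-01,  9.69443956e-01,
        -1.93946141e+02],
       [ 0.00000000e+00,  0.00000000e+00,  0.00000000e+00,
         1.00000000e+00]])}
```

View pics/top0.png

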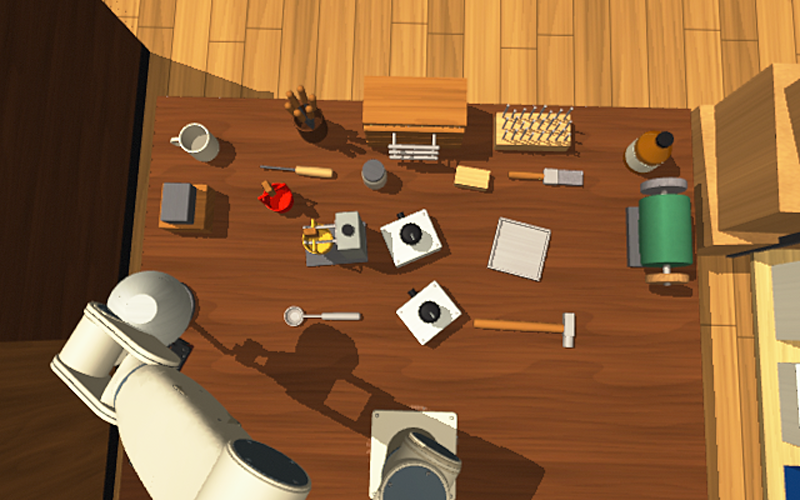

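View pics/scene0.png

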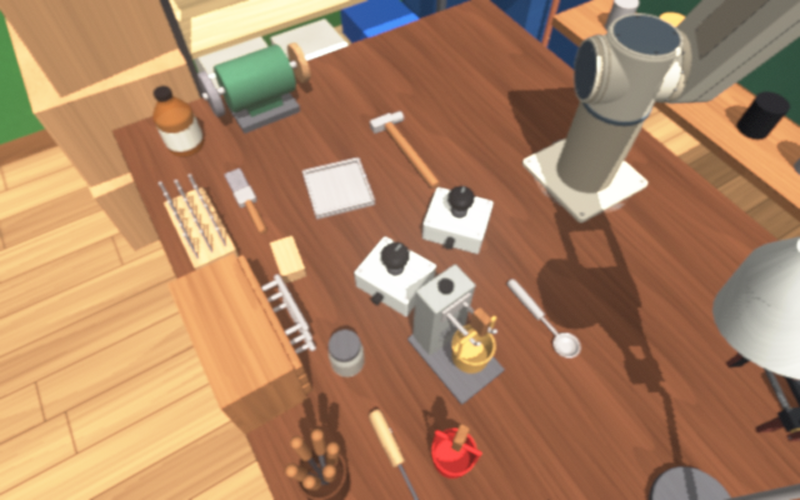

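The top view shows two look-alike stop boxes, at (411,234) and (428,312) in the 800-wide picture. The first is farther from the base, so it is the one meant. The brass basket is at (318,238), hanging on the dipper at (347,229); the red basket at (275,197) is a decoy. The tray is at (519,249). I'll confirm with an enlarged crop.

```bash
python3 - <<'E'
from h import *
im=cv2.imread("pics/raw_top0.png")
cv2.imwrite("pics/crop1.png",cv2.resize(im[150:285,235:450],None,fx=3.7,fy=3.7,interpolation=cv2.INTER_CUBIC))
im=cv2.imread("pics/raw_scene0.png")
cv2.imwrite("pics/crop2.png",cv2.resize(im[130:330,270:410],None,fx=3,fy=3,interpolation=cv2.INTER_CUBIC))
for n,u,v,z in [("stopA",411,234,125),("stopB",428,312,125),("tray",519.5,249,15),("col",347,229,200)]: print(n,at("top",u/1.25,v/1.25,z))
for n,u,v,z in [("stopA",395,251,125),("stopB",461,194,125)]: print(n,at("scene",u/1.25,v/1.25,z))
E
```

```text
stopA [550.3538432   19.27581151 125.        ]
stopB [358.52359489 -27.54317037 125.        ]
tray [ 535.69272791 -271.43424726   15.        ]
col [545.95037156 170.87211124 200.        ]
stopA [555.87293753  23.90084365 125.        ]
stopB [364.89324213 -25.94656916 125.        ]
```

View pics/crop1.png

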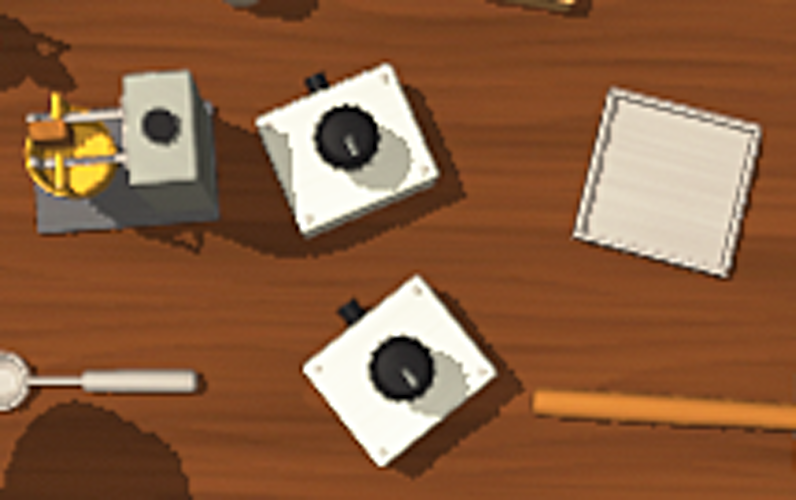

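View pics/crop2.png

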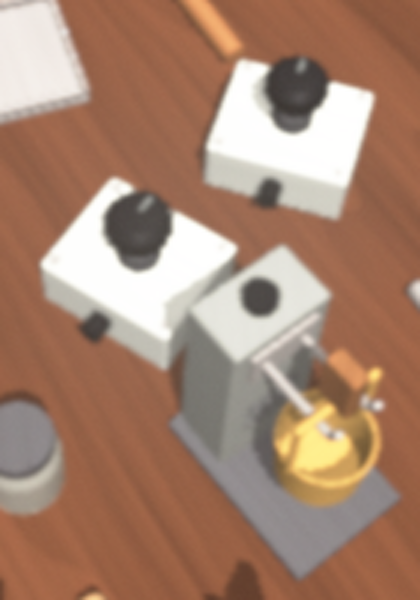

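The crops confirm the far box (mushroom at crop1 (347,138)), the column top with corners near (123,75) to (197,180), the grip block at (46,131), and the tray with corners (612,87), (762,126), (728,277) and (574,238).

```bash
python3 - <<'E'
from h import *
f=lambda u,v:(u/3.7+235-.4,v/3.7+150-.4); g=lambda u,v:(u/3+270-.3,v/3+130-.3)
print("stop",at("top",*f(347,138),113),at("scene",*g(138,229),113))
c=[at("top",*f(*p),200)[:2] for p in [(123,75),(190,70),(197,180),(131,185)]]
print("col",np.mean(c,0),[np.degrees(np.arctan2(*(c[j]-c[i])[::-1])) for i,j in((0,1),(3,2),(0,3),(1,2))],np.linalg.norm(c[1]-c[0]),np.linalg.norm(c[3]-c[0]))
x=np.mean([c[1]-c[0],c[2]-c[3]],0);x/=np.linalg.norm(x); print("seat",np.mean(c,0)-86*x,x)
t=[at("top",*f(*p),18)[:2] for p in [(612,87),(762,126),(728,277),(574,238)]]
print("tray",np.mean(t,0),[np.degrees(np.arctan2(*(t[j]-t[i])[::-1])) for i,j in((0,1),(3,2),(0,3),(1,2))],np.linalg.norm(t[1]-t[0]))
print("grip",at("top",*f(46,131),231.5),at("scene",*g(349,361),231.5))
E
```

```text
stop [553.22760224  20.61854951 113.        ] [560.32734086  29.85708089 113.        ]
col [543.61051158 169.86348286] [np.float64(-84.07948722857088), np.float64(-84.01962313007932), np.float64(-173.259062192538), np.float64(-174.0911549153312)] 53.92536706602954 89.44960202426573
seat [534.69558587 255.40016563] [ 0.10366193 -0.99461259]
tray [ 537.10161608 -270.19483741] [np.float64(-103.34588660934823), np.float64(-102.73456293845926), np.float64(166.51411168502645), np.float64(167.2061413356213)] 139.38151721695505
grip [532.92388269 255.37218067 231.5       ] [533.32179484 253.03039011 231.5       ]
```

```bash
python3 -m pendant '{"grip":[1,1,1,1,1,1,1,1,1,1],"linear":[[0,0,-12],[0,0,-12],[0,0,-12],[0,0,-12],[0,0,-12],[0,0,-12],[0,0,-12],[0,0,-12],[0,0,-12],[0,0,0]],"angular":[[0,0,0.12],[0,0,0.12],[0,0,0.12],[0,0,0.12],[0,0,0.12],[0,0,0.12],[0,0,0.12],[0,0,0.12],[0,0,0.12],[0,0,0]]}'
cat >> h.py <<'E'
def to(x,y,z,yaw=None):
    o=ctrl.get_obs(); R=Rn.from_rotvec(o["orientation"]).as_matrix(); ya=np.arctan2(R[1,1],R[0,1])
    print("t",round(o["t"],2),"pos",o["ee_pos"].round(1),"tooly",round(ya,3),"F",o["ft_force"].round(1),"w",round(o["width"],1),"gf",round(o["grasp_force"],1))
    print("tool shift",(R.T@(np.array([x,y,z])-o["ee_pos"])).round(1), "turn z",None if yaw is None else round(ya-yaw,3),"tilt",R[:,2].round(4))
E
python3 -c "
from h import *
to(555,23,300,0.04)"
```

```text
t: 0.93
ee_pos: [277.3, 561.3, 302.2]
orientation: [-2.19, -2.251, -0.005]
ft_force: [-0.1, 0.9, -0.4]
width: 87.8
grasp_force: 0.0
t 0.93 pos [277.3 561.3 302.2] tooly 0.028 F [-0.1  0.9 -0.4] w 87.8 gf 0.0
tool shift [-545.8  262.7    1. ] turn z -0.012 tilt [ 0.0016  0.0031 -1.    ]
```

```bash
python3 -m pendant '{"grip":[1,1,1,1,1,1,1,1,1],"linear":[[-30.3,14.6,0],[-30.3,14.6,0],[-30.3,14.6,0],[-30.3,14.6,0],[-30.3,14.6,0],[-30.3,14.6,0],[-30.3,14.6,0],[-30.3,14.6,0],[-30.3,14.6,0]],"angular":[[0,0,0],[0,0,0],[0,0,0],[0,0,0],[0,0,0],[0,0,0],[0,0,0],[0,0,0],[0,0,0]]}' >/dev/null
python3 -m pendant '{"grip":[1,1,1,1,1,1,1,1,1,1,1],"linear":[[-30.3,14.6,0],[-30.3,14.6,0],[-30.3,14.6,0],[-30.3,14.6,0],[-30.3,14.6,0],[-30.3,14.6,0],[-30.3,14.6,0],[-30.3,14.6,0],[-30.3,14.6,0],[0,0,0],[0,0,0]],"angular":[[0,0,0],[0,0,0],[0,0,0],[0,0,0],[0,0,0],[0,0,0],[0,0,0],[0,0,0],[0,0,0],[0,0,0],[0,0,0]]}'
python3 -c "
from h import *
to(555,23,300,0.04); snap('wrist','w1.png')"
```

```text
t: 2.6
ee_pos: [556.8, 22.3, 298.8]
orientation: [-2.185, -2.256, 0.002]
ft_force: [-0.1, -0.3, -0.2]
width: 87.9
grasp_force: 0.0
t 2.6 pos [556.8  22.3 298.8] tooly 0.032 F [-0.1 -0.3 -0.2] w 87.9 gf 0.0
tool shift [ 0.7 -1.8 -1.2] turn z -0.008 tilt [-1.8e-03  1.0e-04 -1.0e+00]
```

View pics/w1.png

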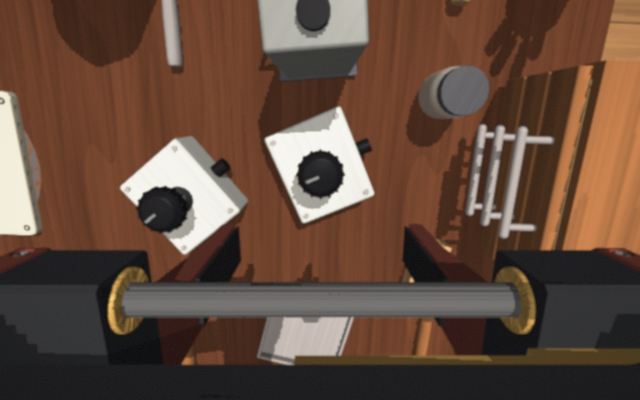

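The wrist view shows the target mushroom at about (320,173), slightly ahead of the TCP, with the look-alike at (162,210).

```bash
python3 - <<'E'
from h import *
im=cv2.imread("pics/raw_w1.png")[140:215,285:360]
m=(im.max(2)<62).astype(np.uint8); n,l,s,c=cv2.connectedComponentsWithStats(m); i=1+s[1:,4].argmax()
print(s[i],c[i]); u,v=s[i][0]+s[i][2]/2+285,s[i][1]+s[i][3]/2+140
print(u,v,at("wrist",u,v,113))
to(*at("wrist",u,v,113)[:2],130,0.03)
E
```

```text
[  12   11   46   47 1496] [35.25868984 33.58622995]
320.0 174.5 [554.44263547  22.01712842 113.        ]
t 2.65 pos [556.3  23.4 298.9] tooly 0.033 F [ 0.2 -0.  -0.5] w 87.9 gf 0.0
tool shift [ -1.4  -1.6 168.9] turn z 0.003 tilt [-1.8e-03  3.0e-04 -1.0e+00]
```

```bash
python3 -m pendant '{"grip":[-1,-1,-1,-1,-1,-1,-1,-1,-1,-1,-1,-1],"linear":[[-1,-1.5,20],[0,0,30],[0,0,30],[0,0,30],[0,0,25],[0,0,20],[0,0,4],[0,0,0],[0,0,0],[0,0,0],[0,0,0],[0,0,0]],"angular":[[0,0,0],[0,0,0],[0,0,0],[0,0,0],[0,0,0],[0,0,0],[0,0,0],[0,0,0],[0,0,0],[0,0,0],[0,0,0],[0,0,0]]}'
python3 -m pendant '{"grip":[-1,-1,-1,-1,-1,-1,-1,-1,-1,-1],"linear":[[0,0,4],[0,0,4],[0,0,4],[0,0,3],[0,0,3],[0,0,3],[0,0,3],[0,0,2],[0,0,0],[0,0,0]],"angular":[[0,0,0],[0,0,0],[0,0,0],[0,0,0],[0,0,0],[0,0,0],[0,0,0],[0,0,0],[0,0,0],[0,0,0]]}'
python3 -c "
from h import *
to(554.5,22,112)"
```

```text
t: 3.65
ee_pos: [556.2, 22.7, 142.3]
orientation: [2.184, 2.256, 0.003]
ft_force: [-0.4, -0.9, -0.9]
width: 11.5
grasp_force: 0.0
t: 4.48
ee_pos: [555.4, 22.6, 114.8]
orientation: [-2.185, -2.257, 0.0]
ft_force: [-0.3, 0.4, 0.6]
width: 0.2
grasp_force: 0.0
t 4.48 pos [555.4  22.6 114.8] tooly 0.032 F [-0.3  0.4  0.6] w 0.2 gf 0.0
tool shift [-0.6 -0.9  2.8] turn z None tilt [-3.e-04  0.e+00 -1.e+00]
```

```bash
python3 -c "
from h import *
snap('scene','s2.png',(250,130,450,290),4)"
```

```text
(no output)
```

View pics/s2.png

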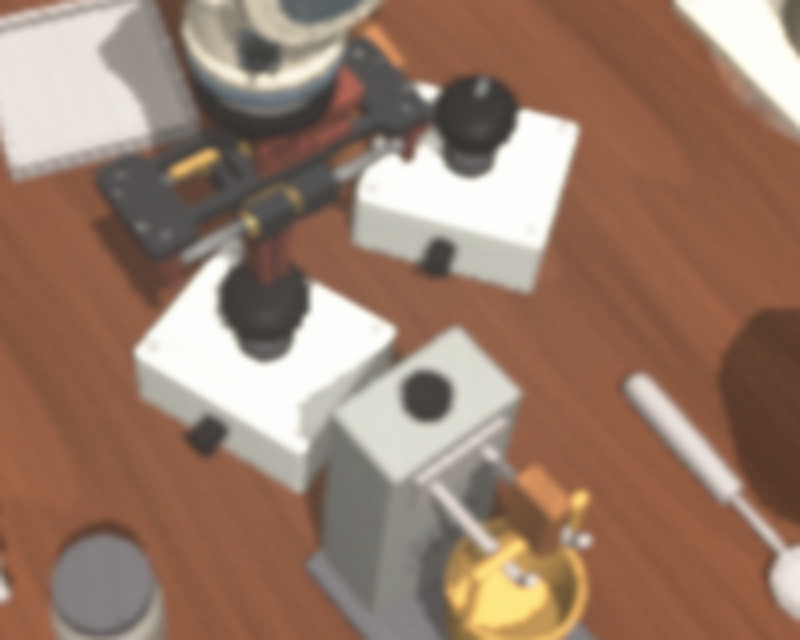

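The shut fingers are just touching the head's top (about (268,270)), so I'll keep going down in small steps.

```bash
Z='[0,0,0]'; python3 -m pendant '{"grip":[-1,-1,-1,-1],"linear":[[0,0,2],[0,0,2],[0,0,1],[0,0,0]],"angular":[[0,0,0],[0,0,0],[0,0,0],[0,0,0]]}'; python3 -m pendant '{"grip":[-1,-1,-1],"linear":[[0,0,2],[0,0,1],[0,0,0]],"angular":[[0,0,0],[0,0,0],[0,0,0]]}'
```

```text
t: 4.87
ee_pos: [555.2, 22.6, 109.7]
orientation: [-2.185, -2.256, 0.001]
ft_force: [-0.1, 0.2, -0.1]
width: 0.2
grasp_force: 0.0
t: 5.12
ee_pos: [555.2, 22.6, 106.7]
orientation: [-2.185, -2.257, 0.001]
ft_force: [-0.0, -0.4, -0.2]
width: 0.6
grasp_force: 0.0
```

```bash
python3 - <<'E'
from h import *
a=cv2.imread("pics/raw_scene0.png"); 
b=ctrl.get_image("scene")[:,:,::-1].copy(); cv2.imwrite("pics/raw_scene3.png",b)
def h(im):
    print([ (y,(lambda w:(w.min(),w.max()))(np.where(im[y,295:340].max(1)<75)[0]+295)) if (im[y,295:340].max(1)<75).any() else y for y in range(188,226,2)])
h(a);h(b)
o=ctrl.get_obs();print(o["ft_force"],o["joint_torque"].round(2),o["moment"],o["qpos"].round(4)); to(554.5,22,100)
for X in [(554.5,22,125),(554.5,22,100),(554.5,22,96),(554.5,22,82),(554.5,22,60)]: print(X,proj("scene",np.array(X)))
u=np.hstack([a[170:230,285:350],b[170:230,285:350]])
cv2.imwrite("pics/cmp.png",cv2.resize(u,None,fx=6,fy=6,interpolation=cv2.INTER_CUBIC))
E
```

```text
[188, 190, 192, 194, 196, 198, (200, (np.int64(308), np.int64(308))), 202, (204, (np.int64(307), np.int64(308))), (206, (np.int64(307), np.int64(307))), 208, (210, (np.int64(309), np.int64(310))), (212, (np.int64(311), np.int64(321))), (214, (np.int64(315), np.int64(315))), 216, 218, 220, 222, 224]
[(188, (np.int64(316), np.int64(320))), (190, (np.int64(316), np.int64(318))), 192, 194, 196, (198, (np.int64(308), np.int64(311))), (200, (np.int64(307), np.int64(324))), (202, (np.int64(306), np.int64(325))), (204, (np.int64(306), np.int64(325))), (206, (np.int64(306), np.int64(325))), (208, (np.int64(307), np.int64(324))), (210, (np.int64(308), np.int64(323))), (212, (np.int64(310), np.int64(321))), (214, (np.int64(311), np.int64(319))), 216, 218, 220, 222, 224]
[0.01151944 0.24719132 0.21811506] [ -0.   -49.91 -22.01   0.05   0.     0.  ] [-0.05379503  0.06468765 -0.03313503] [ 0.0193  0.4381  1.8437 -0.      0.8601 -0.0127]
t 5.17 pos [555.3  22.6 106.8] tooly 0.032 F [0.  0.2 0.2] w 0.6 gf 0.0
tool shift [-0.6 -0.8  6.8] turn z None tilt [-3.e-04 -0.e+00 -1.e+00]
(554.5, 22, 125) (np.float64(316.07863801805456), np.float64(199.98955608758976))
(554.5, 22, 100) (np.float64(316.07465622938815), np.float64(205.49879186678515))
(554.5, 22, 96) (np.float64(316.07403406302376), np.float64(206.35962640183914))
(554.5, 22, 82) (np.float64(316.0718877798669), np.float64(209.32924155488638))
(554.5, 22, 60) (np.float64(316.06861033012535), np.float64(213.86394816376884))
```

View pics/cmp.png

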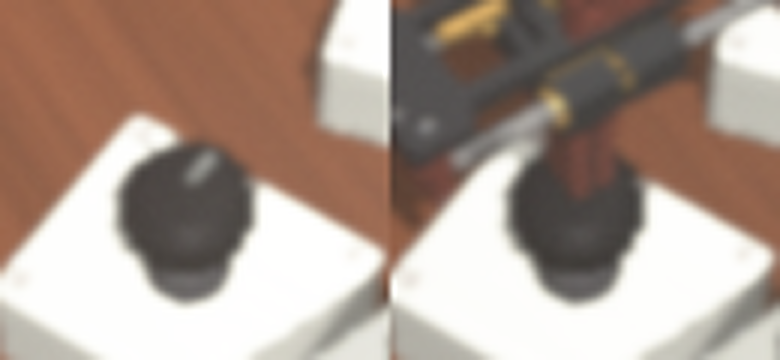

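The head has not moved yet and there's no load. I'll keep descending in small steps, watching force and lag.

```bash
python3 -m pendant '{"grip":[-1,-1,-1],"linear":[[0,0,1.5],[0,0,1.5],[0,0,0]],"angular":[[0,0,0],[0,0,0],[0,0,0]]}' | grep -E "pos|force|width"; python3 -m pendant '{"grip":[-1,-1,-1],"linear":[[0,0,1.5],[0,0,1.5],[0,0,0]],"angular":[[0,0,0],[0,0,0],[0,0,0]]}'| grep -E "pos|force|width"
python3 - <<'E'
from h import *
im=ctrl.get_image("wrist")[:,:,::-1]; cv2.imwrite("pics/w4.png",im)
s=ctrl.get_image("scene")[:,:,::-1]; s=s[150:250,266:366]
cv2.imwrite("pics/w4.png",np.hstack([im,cv2.resize(s,(160,160))[[0]*0+list(range(160))] if 0 else cv2.resize(cv2.copyMakeBorder(s,0,0,0,0,0),(400,400))])[:, 160:960])
E
```

```text
ee_pos: [555.2, 22.6, 103.7]
ft_force: [0.7, 0.2, -0.6]
width: 0.3
grasp_force: 0.0
ee_pos: [555.2, 22.6, 100.6]
ft_force: [-0.1, -0.2, -0.7]
width: 0.6
grasp_force: 0.0
```

View pics/w4.png

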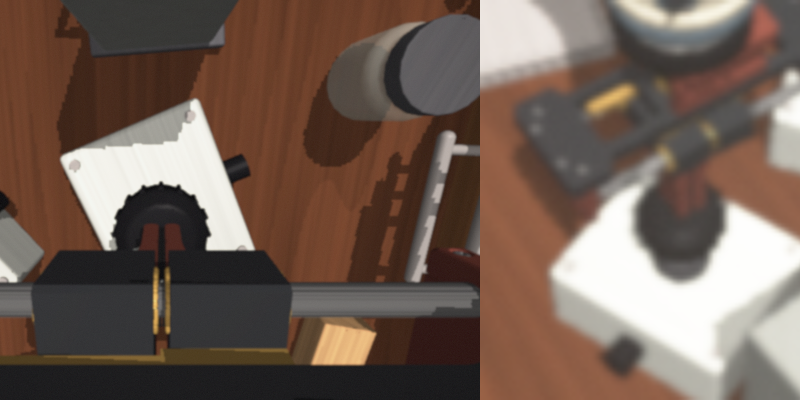

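The fingers are over the head's centre. I'll check numerically whether the head has moved.

```bash
python3 - <<'E'
from h import *
a=cv2.imread("pics/raw_scene0.png").astype(float); b=cv2.imread("pics/raw_scene3.png").astype(float); c=ctrl.get_image("scene")[:,:,::-1].astype(float)
for col in (310,312,320,322): 
    for im in(a,b,c): print(col,im[196:224,col].mean(1).astype(int))
E
```

```text
310 [111  77  72  71  71  72  73  71  73  74  71  70  70  71  69  69  70  75
  87 106 127 165 218 247 253 253 254 253]
310 [ 77  65  63  63  64  65  65  64  65  66  65  64  64  64  63  61  62  68
  81  99 119 155 207 241 251 252 253 252]
310 [ 76  66  63  64  64  66  65  64  65  64  66  64  64  64  62  61  62  67
  79  99 119 155 207 241 251 252 253 253]
312 [ 77  73  72  73  72  72  72  73  74  73  74  74  73  73  73  71  68  68
  73  87  97 103 128 194 245 253 253 254]
312 [ 69  68  68  66  64  66  66  66  66  65  67  66  68  65  65  64  61  59
  66  79  90  95 120 183 238 251 253 253]
312 [ 68  70  71  69  67  66  64  66  66  66  66  67  68  66  65  66  62  61
  66  80  89  95 120 183 238 251 253 253]
320 [126 117  97  81  77  76  76  78  77  77  78  78  80  78  76  72  69  71
  83 100 105 109 137 200 245 253 253 254]
320 [ 84  83  82  82  79  72  69  69  70  70  71  71  72  69  69  65  62  62
  74  92  96 101 129 189 239 251 253 253]
320 [ 83  84  83  82  81  79  74  71  70  69  70  71  72  71  68  65  62  64
  75  92  98 102 128 188 239 251 253 253]
322 [ 81  76  74  75  75  76  77  77  76  75  75  74  74  73  71  72  81  95
 110 131 161 199 234 250 253 253 254 254]
322 [ 78  76  76  75  72  70  69  70  70  69  69  69  69  65  66  65  74  88
 101 123 151 186 225 246 252 252 253 253]
322 [ 79  77  76  74  74  72  72  69  70  69  68  68  67  66  66  66  74  88
 101 121 151 186 225 246 252 253 253 253]
```

Head is still at the top: the tips simply have not reached it. Continuing down, slowly.

```bash
for i in 1 2 3; do python3 -m pendant '{"grip":[-1,-1,-1],"linear":[[0,0,1.5],[0,0,1.5],[0,0,0]],"angular":[[0,0,0],[0,0,0],[0,0,0]]}' | grep -E "pos|ft_force"; done; python3 -c "
from h import *
p=ctrl.camera_params('wrist')
print(ctrl.get_obs()['qpos'].round(4),ctrl.get_obs()['joint_torque'].round(2))"
```

```text
ee_pos: [555.2, 22.6, 97.7]
ft_force: [-0.0, -1.0, -0.3]
ee_pos: [555.2, 22.6, 94.6]
ft_force: [-0.4, -0.6, -0.0]
ee_pos: [555.4, 22.6, 92.0]
ft_force: [-0.6, -0.1, 3.6]
[ 0.0192  0.4606  1.8511 -0.      0.8298 -0.0127] [-2.000e-02 -4.875e+01 -2.082e+01  5.000e-02 -2.800e-01 -0.000e+00]
```

Contact at a TCP reading of about 93, so the real tips sit about 31 mm short of the stated TCP. I'll allow for that from here on. Now pressing through.

```bash
python3 -m pendant '{"grip":[-1,-1,-1,-1,-1],"linear":[[0,0,2],[0,0,2],[0,0,2],[0,0,1.5],[0,0,0]],"angular":[[0,0,0],[0,0,0],[0,0,0],[0,0,0],[0,0,0]]}' | grep -E "pos|ft_force"; python3 -m pendant '{"grip":[-1,-1,-1],"linear":[[0,0,1.5],[0,0,1],[0,0,0]],"angular":[[0,0,0],[0,0,0],[0,0,0]]}' | grep -E "pos|ft_force"
```

```text
ee_pos: [555.5, 22.6, 84.3]
ft_force: [-1.4, 0.6, 2.9]
ee_pos: [555.6, 22.6, 82.2]
ft_force: [-2.0, -1.1, 6.1]
```

```bash
python3 -m pendant '{"grip":[-1,-1],"linear":[[0,0,1],[0,0,0]],"angular":[[0,0,0],[0,0,0]]}' | grep -E "pos|ft_force"; python3 -m pendant '{"grip":[-1,-1],"linear":[[0,0,1],[0,0,0]],"angular":[[0,0,0],[0,0,0]]}' | grep -E "pos|ft_force"; python3 -m pendant '{"grip":[-1,-1],"linear":[[0,0,1],[0,0,0]],"angular":[[0,0,0],[0,0,0]]}' | grep -E "pos|ft_force"
```

```text
ee_pos: [555.8, 22.6, 82.0]
ft_force: [-3.5, -0.3, 13.4]
ee_pos: [556.0, 22.6, 81.8]
ft_force: [-6.0, -0.6, 21.9]
ee_pos: [556.2, 22.6, 81.6]
ft_force: [-8.7, -1.3, 28.4]
```

Hard stop felt (28 N). Lifting off and checking the latch.

```bash
python3 -m pendant '{"grip":[-1,-1,-1,-1,-1,-1,-1,-1],"linear":[[0,0,-5],[0,0,-10],[0,0,-20],[0,0,-30],[0,0,-40],[0,0,-40],[0,0,-40],[0,0,0]],"angular":[[0,0,0],[0,0,0],[0,0,0],[0,0,0],[0,0,0],[0,0,0],[0,0,0],[0,0,0]]}'|grep -E "pos|ft"
python3 - <<'E'
from h import *
a=cv2.imread("pics/raw_scene0.png"); c=ctrl.get_image("scene")[:,:,::-1]; cv2.imwrite("pics/raw_scene5.png",c)
for col in (310,312,320,322): 
    for im in(a,c): print(col,im[192:224,col].mean(1).astype(int))
# grip target: grasp pt ~212 -> ee = 212-19-31
to(533,254.5,260,0.104)
E
```

```text
ee_pos: [559.7, 22.7, 272.2]
ft_force: [1.4, -0.2, 1.0]
310 [249 247 228 171 111  77  72  71  71  72  73  71  73  74  71  70  70  71
  69  69  70  75  87 106 127 165 218 247 253 253 254 253]
310 [250 252 253 253 240 181 112  77  70  70  70  71  71  71  71  69  71  69
  70  70  69  67  73  83 110 160 217 247 253 253 253 253]
312 [244 243 198 115  77  73  72  73  72  72  72  73  74  73  74  74  73  73
  73  71  68  68  73  87  97 103 128 194 245 253 253 254]
312 [248 253 253 249 207 120  76  70  71  70  70  70  72  72  71  73  73  72
  73  72  71  69  66  65  70  85 125 194 244 253 253 254]
320 [108 102  96 111 126 117  97  81  77  76  76  78  77  77  78  78  80  78
  76  72  69  71  83 100 105 109 137 200 245 253 253 254]
320 [109 109 110 112 108 108 119 115  95  81  76  75  75  75  76  76  77  78
  79  77  74  72  67  67  76  96 135 201 245 253 253 254]
322 [113 108  99  89  81  76  74  75  75  76  77  77  76  75  75  74  74  73
  71  72  81  95 110 131 161 199 234 250 253 253 254 254]
322 [111 111 110 108 100  87  80  74  73  75  76  75  76  76  76  75  75  73
  73  72  71  73  84 112 152 196 233 250 253 253 253 254]
t 8.45 pos [558.1  22.7 268.6] tooly 0.032 F [-0.5  0.6 -0.8] w 0.5 gf 0.0
tool shift [232.5 -17.8   8.4] turn z -0.072 tilt [ 8.7e-03  2.0e-04 -1.0e+00]
```

Latched: the head sits about 2 px (9 mm) lower. Now over to the basket grip.

```bash
python3 -m pendant '{"grip":[1,1,1,1,1,1,1,1,1,1],"linear":[[25,-2,0],[30,-2.5,0],[30,-2.5,0],[30,-2.5,0],[30,-2.5,0],[30,-2,0],[30,-2,0],[27.5,-1.8,0],[0,0,0],[0,0,0]],"angular":[[0,0,0],[0,0,0],[0,0,0],[0,0,0],[0,0,0],[0,0,0],[0,0,0],[0,0,0],[0,0,-0.072],[0,0,0]]}'|grep -E "pos|ft"
python3 - <<'E'
from h import *
to(533,254.5,161,0.104)
im=ctrl.get_image("wrist")[:,:,::-1]; cv2.imwrite("pics/raw_w6.png",im)
cv2.imwrite("pics/w6.png",im)
E
```

```text
ee_pos: [529.0, 255.5, 262.1]
ft_force: [-0.6, -0.6, -1.1]
t 9.28 pos [529.  255.5 262.1] tooly 0.109 F [-0.6 -0.6 -1.1] w 64.0 gf 0.0
tool shift [ -1.4   4.2 101.1] turn z 0.005 tilt [-0.0027 -0.0012 -1.    ]
```

View pics/w6.png

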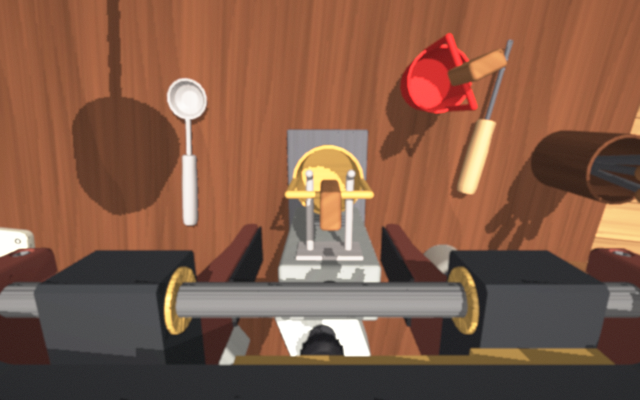

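The wrist view shows the brass basket's bar ends at (286,194) and (372,194), and the grip spanning columns 320–340 with its top near (330,214).

```bash
python3 - <<'E'
from h import *
print(at("wrist",330,195,177),at("wrist",330.5,214,231.5),at("wrist",286,195,177),at("wrist",372,195,177))
to(533,254.5,161,0.104)
E
```

```text
[536.82147073 253.39035716 177.        ] [535.98090111 252.47125864 231.5       ] [497.74953412 249.28403987 177.        ] [574.09239663 257.30739483 177.        ]
t 9.33 pos [529.2 254.6 262.3] tooly 0.104 F [ 0.6 -0.6  0.5] w 67.3 gf 0.0
tool shift [ -0.4   4.1 101.3] turn z 0.0 tilt [-0.0025 -0.0013 -1.    ]
```

```bash
python3 -m pendant '{"grip":[1,1,1,1,1,1,1,1],"linear":[[-1.5,5.5,0],[0,0,15],[0,0,20],[0,0,20],[0,0,15],[0,0,5],[0,0,0],[0,0,0]],"angular":[[0,0,0],[0,0,0],[0,0,0],[0,0,0],[0,0,0],[0,0,0],[0,0,0],[0,0,0]]}'|grep -E "pos|ft"
python3 -m pendant '{"grip":[1,1,1,1,1,1],"linear":[[0,0,6],[0,0,6],[0,0,6],[0,0,6],[0,0,0],[0,0,0]],"angular":[[0,0,0],[0,0,0],[0,0,0],[0,0,0],[0,0,0],[0,0,0]]}'|grep -E "pos|ft|width"
python3 - <<'E'
from h import *
to(535,253.5,161,0.104)
s=ctrl.get_image("scene")[:,:,::-1]; w=ctrl.get_image("wrist")[:,:,::-1]
cv2.imwrite("pics/g.png",np.hstack([cv2.resize(s[195:295,335:435],(400,400),interpolation=cv2.INTER_CUBIC),w[:,120:520]]))
E
```

```text
ee_pos: [536.3, 252.9, 189.2]
ft_force: [1.2, 0.4, 0.2]
ee_pos: [535.5, 253.4, 164.5]
ft_force: [-0.0, -0.1, -0.2]
width: 87.7
t 10.5 pos [535.5 253.4 164.5] tooly 0.104 F [-0.  -0.1 -0.2] w 87.7 gf 0.0
tool shift [ 0.2 -0.4  3.5] turn z 0.0 tilt [-1.e-03 -4.e-04 -1.e+00]
```

```bash
python3 -m pendant '{"grip":[-1,-1,-1,-1,-1,-1,-1,-1,-1,-1,-1],"linear":[[0,0,1],[0,0,0],[0,0,0],[0,0,0],[0,0,0],[0,0,0],[0,0,0],[0,0,0],[0,0,0],[0,0,0],[0,0,0]],"angular":[[0,0,0],[0,0,0],[0,0,0],[0,0,0],[0,0,0],[0,0,0],[0,0,0],[0,0,0],[0,0,0],[0,0,0],[0,0,0]]}'
```

```text
t: 11.52
ee_pos: [535.8, 253.5, 164.0]
orientation: [-2.103, -2.334, 0.0]
ft_force: [-0.3, 0.4, 0.1]
width: 17.9
grasp_force: 0.0
```

```bash
python3 -m pendant '{"grip":[-1,-1,-1,-1],"linear":[[0,0,0],[0,0,0],[0,0,0],[0,0,0]],"angular":[[0,0,0],[0,0,0],[0,0,0],[0,0,0]]}'
```

```text
t: 11.85
ee_pos: [535.8, 253.5, 164.0]
orientation: [2.103, 2.334, -0.0]
ft_force: [-0.3, -0.2, 0.1]
width: 15.7
grasp_force: 30.0
```

Grip held (15.7 mm, 30 N). Raising 30 mm, then drawing off along tool +x (machine −x) by 84 mm.

```bash
python3 -m pendant '{"grip":[-1,-1,-1,-1,-1,-1,-1,-1],"linear":[[0,0,-4],[0,0,-6],[0,0,-6],[0,0,-6],[0,0,-5],[0,0,-3],[0,0,0],[0,0,0]],"angular":[[0,0,0],[0,0,0],[0,0,0],[0,0,0],[0,0,0],[0,0,0],[0,0,0],[0,0,0]]}'
python3 -m pendant '{"grip":[-1,-1,-1,-1,-1,-1,-1,-1,-1,-1],"linear":[[4,0,0],[8,0,0],[12,0,0],[12,0,0],[12,0,0],[12,0,0],[12,0,0],[8,0,0],[4,0,0],[0,0,0]],"angular":[[0,0,0],[0,0,0],[0,0,0],[0,0,0],[0,0,0],[0,0,0],[0,0,0],[0,0,0],[0,0,0],[0,0,0]]}'
```

```text
t: 12.52
ee_pos: [535.8, 253.6, 194.2]
orientation: [2.103, 2.334, 0.001]
ft_force: [0.6, 0.5, -2.5]
width: 15.8
grasp_force: 30.0
t: 13.35
ee_pos: [526.9, 338.1, 193.9]
orientation: [-2.101, -2.335, -0.0]
ft_force: [0.1, -0.4, -1.8]
width: 15.7
grasp_force: 30.0
```

Basket unhooked (2 N weight). Lifting 150 mm and carrying it over to the tray.

```bash
python3 -m pendant '{"grip":[-1,-1,-1,-1,-1,-1,-1,-1,-1],"linear":[[0,0,-8],[0,0,-18],[0,0,-24],[0,0,-24],[0,0,-24],[0,0,-24],[0,0,-18],[0,0,-10],[0,0,0]],"angular":[[0,0,0],[0,0,0],[0,0,0],[0,0,0],[0,0,0],[0,0,0],[0,0,0],[0,0,0],[0,0,0]]}' | grep -E "pos|ft|grasp"
python3 -m pendant '{"grip":[-1,-1,-1,-1,-1,-1,-1,-1,-1,-1,-1,-1],"linear":[[-8,-0.7,0],[-16,-1.4,0],[-24,-2.1,0],[-28,-2.5,0],[-28,-2.5,0],[-28,-2.5,0],[-28,-2.5,0],[-28,-2.5,0],[-28,-2.5,0],[-28,-2.5,0],[-28,-2.5,0],[-28,-2.5,0]],"angular":[[0,0,0],[0,0,0],[0,0,0],[0,0,0],[0,0,0],[0,0,0],[0,0,0],[0,0,0],[0,0,0],[0,0,0],[0,0,0],[0,0,0]]}' >/dev/null
python3 -m pendant '{"grip":[-1,-1,-1,-1,-1,-1,-1,-1,-1,-1,-1,-1],"linear":[[-28,-2.5,0],[-28,-2.5,0],[-28,-2.5,0],[-28,-2.5,0],[-28,-2.5,0],[-28,-2.5,0],[-28,-2.5,0],[-28,-2.5,0],[-28,-2.5,0],[-20,-1.8,0],[-12,-1.1,0],[-4,-0.4,0]],"angular":[[0,0,0],[0,0,0],[0,0,0],[0,0,0],[0,0,0],[0,0,0],[0,0,0],[0,0,0],[0,0,0],[0,0,0],[0,0,0],[0,0,0]]}'
python3 - <<'E'
from h import *
to(537,-270.2,194-92+6,0.104)
E
```

```text
ee_pos: [528.2, 337.1, 347.1]
ft_force: [1.5, -0.2, -1.2]
grasp_force: 30.0
t: 16.1
ee_pos: [534.4, -255.2, 342.5]
orientation: [-2.104, -2.33, 0.002]
ft_force: [0.8, 1.0, -1.4]
width: 15.8
grasp_force: 30.0
t 16.1 pos [ 534.4 -255.2  342.5] tooly 0.102 F [ 0.8  1.  -1.4] w 15.8 gf 30.0
tool shift [-15.4   1.7 234.4] turn z -0.002 tilt [-2.5e-03  7.0e-04 -1.0e+00]
```

```bash
python3 -m pendant '{"grip":[-1,-1,-1,-1,-1,-1,-1,-1,-1,-1,-1],"linear":[[-4,0,0],[-4,0,10],[0,0,20],[0,0,28],[0,0,28],[0,0,28],[0,0,28],[0,0,25],[0,0,15],[0,0,8],[0,0,0]],"angular":[[0,0,0],[0,0,0],[0,0,0],[0,0,0],[0,0,0],[0,0,0],[0,0,0],[0,0,0],[0,0,0],[0,0,0],[0,0,0]]}' | grep -E "pos|ft|grasp"
python3 -c "
from h import *
to(537,-270.2,107,0.104)"
```

```text
ee_pos: [535.5, -259.7, 151.7]
ft_force: [-0.4, 0.5, -1.8]
grasp_force: 30.0
t 17.02 pos [ 535.5 -259.7  151.7] tooly 0.105 F [-0.4  0.5 -1.8] w 15.6 gf 30.0
tool shift [-10.7   0.6  44.7] turn z 0.001 tilt [-0.0036  0.0019 -1.    ]
```

```bash
python3 -m pendant '{"grip":[-1,-1,-1,-1,-1,-1,-1],"linear":[[-5,0,5],[-5,0,8],[0,0,8],[0,0,7],[0,0,4],[0,0,0],[0,0,0]],"angular":[[0,0,0],[0,0,0],[0,0,0],[0,0,0],[0,0,0],[0,0,0],[0,0,0]]}' | grep -E "pos|ft|grasp"
python3 - <<'E'
from h import *
to(537,-270.2,107,0.104)
t=ctrl.get_image("top")[:,:,::-1]; s=ctrl.get_image("scene")[:,:,::-1]
cv2.imwrite("pics/pl.png",np.hstack([cv2.resize(t[150:250,365:465],(400,400),interpolation=cv2.INTER_CUBIC),cv2.resize(s[95:195,210:310],(400,400),interpolation=cv2.INTER_CUBIC)]))
E
```

```text
ee_pos: [537.6, -271.0, 121.7]
ft_force: [-0.7, -0.2, -1.9]
grasp_force: 30.0
t 17.6 pos [ 537.6 -271.   121.7] tooly 0.104 F [-0.7 -0.2 -1.9] w 16.0 gf 30.0
tool shift [ 0.9 -0.5 14.7] turn z -0.0 tilt [-5.e-04  3.e-04 -1.e+00]
```

View pics/pl.png

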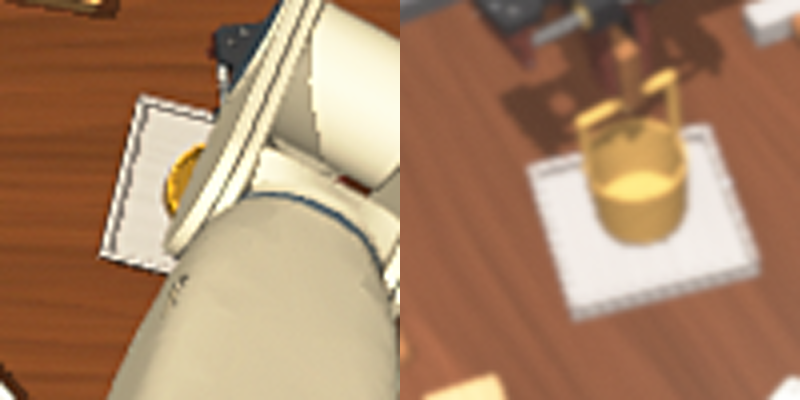

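The basket hangs upright and roughly centred over the tray (scene half, about (640,200) against tray centre (645,220)). Lowering gently.

```bash
python3 -m pendant '{"grip":[-1,-1,-1,-1,-1,-1],"linear":[[0,0,4],[0,0,4],[0,0,2],[0,0,1],[0,0,0],[0,0,0]],"angular":[[0,0,0],[0,0,0],[0,0,0],[0,0,0],[0,0,0],[0,0,0]]}' | grep -E "pos|ft|grasp"
python3 -m pendant '{"grip":[-1,-1,-1,-1],"linear":[[0,0,1],[0,0,1],[0,0,0],[0,0,0]],"angular":[[0,0,0],[0,0,0],[0,0,0],[0,0,0]]}' | grep -E "pos|ft"
python3 -m pendant '{"grip":[-1,-1,-1],"linear":[[0,0,1],[0,0,0],[0,0,0]],"angular":[[0,0,0],[0,0,0],[0,0,0]]}' | grep -E "pos|ft"
```

```text
ee_pos: [537.8, -271.1, 110.9]
ft_force: [0.2, -0.1, -2.1]
grasp_force: 30.0
ee_pos: [537.8, -271.1, 108.9]
ft_force: [-0.2, -0.4, -2.0]
ee_pos: [537.7, -271.1, 107.9]
ft_force: [-0.4, 0.5, -2.5]
```

```bash
python3 -m pendant '{"grip":[-1,-1,-1],"linear":[[0,0,1],[0,0,0],[0,0,0]],"angular":[[0,0,0],[0,0,0],[0,0,0]]}' | grep -E "pos|ft"
python3 -m pendant '{"grip":[-1,-1,-1],"linear":[[0,0,1],[0,0,0],[0,0,0]],"angular":[[0,0,0],[0,0,0],[0,0,0]]}' | grep -E "pos|ft"
```

```text
ee_pos: [538.1, -271.3, 107.2]
ft_force: [0.2, -1.3, 0.5]
ee_pos: [538.2, -271.4, 107.2]
ft_force: [-2.5, 1.4, 8.0]
```

Bottom touches the tray floor. Easing 1 mm and opening.

```bash
python3 -m pendant '{"grip":[-1,-1,1,1,1,1,1,1,1,1,1,1],"linear":[[0,0,-0.8],[0,0,0],[0,0,0],[0,0,0],[0,0,0],[0,0,0],[0,0,0],[0,0,0],[0,0,0],[0,0,0],[0,0,0],[0,0,0]],"angular":[[0,0,0],[0,0,0],[0,0,0],[0,0,0],[0,0,0],[0,0,0],[0,0,0],[0,0,0],[0,0,0],[0,0,0],[0,0,0],[0,0,0]]}'
python3 -m pendant '{"grip":[1,1,1,1,1,1,1,1,1,1],"linear":[[0,0,-10],[0,0,-20],[0,0,-25],[0,0,-25],[0,0,-25],[0,0,-25],[0,0,-20],[0,0,-10],[0,0,0],[0,0,0]],"angular":[[0,0,0],[0,0,0],[0,0,0],[0,0,0],[0,0,0],[0,0,0],[0,0,0],[0,0,0],[0,0,0],[0,0,0]]}'
python3 - <<'E'
from h import *
to(554.5,22,267,0.4)
w=ctrl.get_image("wrist")[:,:,::-1]; cv2.imwrite("pics/raw_w7.png",w)
s=ctrl.get_image("scene")[:,:,::-1]; cv2.imwrite("pics/raw_s7.png",s)
hsv=cv2.cvtColor(np.ascontiguousarray(s),cv2.COLOR_BGR2HSV)
m=((hsv[...,0]>18)&(hsv[...,0]<32)&(hsv[...,1]>130)&(hsv[...,2]>110)).astype(np.uint8); m[:95]=0;m[195:]=0;m[:,:225]=0;m[:,310:]=0
n,l,st,c=cv2.connectedComponentsWithStats(m); i=1+st[1:,4].argmax(); print(st[i],c[i])
for X in [(537,-270,5),(537,-270,60),(537,-270,120)]: print(proj("scene",np.array(X)))
E
```

```text
t: 20.28
ee_pos: [537.8, -271.2, 106.8]
orientation: [2.103, 2.334, 0.0]
ft_force: [-0.5, -0.5, -0.3]
width: 79.3
grasp_force: 0.0
t: 21.12
ee_pos: [537.7, -271.1, 266.8]
orientation: [2.103, 2.334, 0.0]
ft_force: [-0.5, -0.4, -0.5]
width: 87.6
grasp_force: 0.0
t 21.12 pos [ 537.7 -271.1  266.8] tooly 0.104 F [-0.5 -0.4 -0.5] w 87.6 gf 0.0
tool shift [ 2.897e+02  4.720e+01 -2.000e-01] turn z -0.296 tilt [ 4.e-04 -2.e-04 -1.e+00]
[261 140  18   8  33] [269.45454545 143.42424242]
(np.float64(270.55070012752265), np.float64(149.29247989268922))
(np.float64(268.8194118854456), np.float64(136.96784369452558))
(np.float64(266.77335509270836), np.float64(122.4024437810974))
```

Released cleanly. Now to the stop: turn the tool so the twist has room, then travel.

```bash
python3 -m pendant '{"grip":[1,1,1,1,1,1,1,1,1,1,1,1],"linear":[[10,1.6,0],[20,3.3,0],[26,4.2,0],[28,4.6,0],[28,4.6,0],[28,4.6,0],[28,4.6,0],[28,4.6,0],[28,4.6,0],[28,4.6,0],[24,3.9,0],[13.7,2,0]],"angular":[[0,0,0],[0,0,0],[0,0,0],[0,0,0],[0,0,0],[0,0,0],[0,0,0],[0,0,0],[0,0,0],[0,0,0],[0,0,0],[0,0,0]]}' >/dev/null
python3 -m pendant '{"grip":[1,1,1,1,1],"linear":[[0,0,0],[0,0,0],[0,0,0],[0,0,0],[0,0,0]],"angular":[[0,0,-0.1],[0,0,-0.1],[0,0,-0.1],[0,0,0],[0,0,0]]}' | grep -E "t:|pos"
python3 - <<'E'
from h import *
to(554.5,22,267,0.4)
im=ctrl.get_image("wrist")[:,:,::-1]; cv2.imwrite("pics/raw_w8.png",im)
p=ctrl.camera_params("wrist");T=np.array(p["T_tool_cam"]);o=ctrl.get_obs();R=Rn.from_rotvec(o["orientation"]).as_matrix()
q=np.linalg.inv(T)@np.append(R.T@(np.array([554.5,22,103])-o["ee_pos"]),1); f,cx,cy=K(p); u,v=q[0]/q[2]*f+cx,q[1]/q[2]*f+cy; print(u,v)
x0,y0=int(u)-45,int(v)-45
m=(im[y0:y0+90,x0:x0+90].max(2)<62).astype(np.uint8); n,l,s,c=cv2.connectedComponentsWithStats(m); i=1+s[1:,4].argmax(); print(s[i],c[i])
print(at("wrist",s[i][0]+s[i][2]/2+x0,s[i][1]+s[i][3]/2+y0,103))
to(554.5,22,50,0.4)
t=ctrl.get_image("top")[:,:,::-1]; cv2.imwrite("pics/raw_t8.png",t)
E
```

```text
t: 22.63
ee_pos: [554.2, 21.9, 266.1]
t 22.63 pos [554.2  21.9 266.1] tooly 0.401 F [-0.2  0.6  0.7] w 87.8 gf 0.0
tool shift [-0.   0.3 -0.9] turn z 0.001 tilt [-1.2e-03 -1.0e-04 -1.0e+00]
321.70446397823616 176.84524777664637
[  22   22   49   49 1696] [46.05955189 46.0365566 ]
[555.61729855  21.66006033 103.        ]
t 22.68 pos [554.3  21.8 266.2] tooly 0.401 F [-0.1 -0.9 -0.3] w 87.6 gf 0.0
tool shift [  0.    0.5 216.2] turn z 0.001 tilt [-1.e-03 -1.e-04 -1.e+00]
```

```bash
python3 -m pendant '{"grip":[1,1,1,1,1,1,1,1,1,1,1],"linear":[[0,0.8,15],[0,0,25],[0,0,30],[0,0,30],[0,0,25],[0,0,20],[0,0,15],[0,0,10],[0,0,5],[0,0,0],[0,0,0]],"angular":[[0,0,0],[0,0,0],[0,0,0],[0,0,0],[0,0,0],[0,0,0],[0,0,0],[0,0,0],[0,0,0],[0,0,0],[0,0,0]]}' | grep -E "pos|ft"
python3 -m pendant '{"grip":[1,1,1,1,1,1,1],"linear":[[0,0,10],[0,0,10],[0,0,10],[0,0,7],[0,0,4],[0,0,0],[0,0,0]],"angular":[[0,0,0],[0,0,0],[0,0,0],[0,0,0],[0,0,0],[0,0,0],[0,0,0]]}' | grep -E "pos|ft"
python3 -c "
from h import *
to(555,21.8,49.5,0.4)"
```

```text
ee_pos: [555.9, 22.2, 92.3]
ft_force: [-0.2, -0.4, 0.4]
ee_pos: [555.2, 22.2, 50.4]
ft_force: [-0.3, -0.8, 0.6]
t 24.23 pos [555.2  22.2  50.4] tooly 0.404 F [-0.3 -0.8  0.6] w 87.7 gf 0.0
tool shift [-0.3 -0.3  0.9] turn z 0.004 tilt [-8.e-04 -0.e+00 -1.e+00]
```

```bash
python3 -m pendant '{"grip":[-1,-1,-1,-1,-1,-1,-1,-1,-1,-1,-1],"linear":[[0,0,0],[0,0,0],[0,0,0],[0,0,0],[0,0,0],[0,0,0],[0,0,0],[0,0,0],[0,0,0],[0,0,0],[0,0,0]],"angular":[[0,0,0],[0,0,0],[0,0,0],[0,0,0],[0,0,0],[0,0,0],[0,0,0],[0,0,0],[0,0,0],[0,0,0],[0,0,0]]}'
```

```text
t: 25.15
ee_pos: [555.0, 22.1, 50.7]
orientation: [-1.73, -2.622, 0.001]
ft_force: [-2.9, -3.0, 2.3]
width: 54.6
grasp_force: 30.0
```

Head gripped (54.6 mm). Twisting clockwise (tool +z).

```bash
python3 -m pendant '{"grip":[-1,-1,-1,-1,-1,-1,-1,-1,-1,-1,-1],"linear":[[0,0,0],[0,0,0],[0,0,0],[0,0,0],[0,0,0],[0,0,0],[0,0,0],[0,0,0],[0,0,0],[0,0,0],[0,0,0]],"angular":[[0,0,0.05],[0,0,0.08],[0,0,0.08],[0,0,0.08],[0,0,0.08],[0,0,0.08],[0,0,0.08],[0,0,0.08],[0,0,0.08],[0,0,0],[0,0,0]]}'
python3 -c "
from h import *
to(555,21.8,50.5,-0.45);print(ctrl.get_obs()['moment'])"
```

```text
t: 26.07
ee_pos: [555.3, 22.1, 50.9]
orientation: [2.513, 1.885, -0.0]
ft_force: [-4.0, -2.5, 4.1]
width: 54.6
grasp_force: 30.0
t 26.07 pos [555.3  22.1  50.9] tooly -0.284 F [-4.  -2.5  4.1] w 54.6 gf 30.0
tool shift [-0.4 -0.2  0.4] turn z 0.166 tilt [-1.e-04 -2.e-04 -1.e+00]
[-0.59038262  0.58726578  0.07794856]
```

```bash
python3 -m pendant '{"grip":[-1,-1,-1,-1,-1],"linear":[[0,0,0],[0,0,0],[0,0,0],[0,0,0],[0,0,0]],"angular":[[0,0,0.06],[0,0,0.06],[0,0,0.04],[0,0,0],[0,0,0]]}'
python3 -c "
from h import *
to(555,21.8,50.5,-0.45);print(ctrl.get_obs()['moment'])"
```

```text
t: 26.48
ee_pos: [555.4, 22.1, 50.8]
orientation: [2.655, 1.679, -0.0]
ft_force: [-3.0, -2.9, 3.7]
width: 54.4
grasp_force: 30.0
t 26.48 pos [555.4  22.1  50.8] tooly -0.443 F [-3.  -2.9  3.7] w 54.4 gf 30.0
tool shift [-0.4 -0.3  0.3] turn z 0.007 tilt [ 0.e+00 -2.e-04 -1.e+00]
[-0.74132354  0.5431915   0.05411659]
```

Turned 0.85. Releasing and letting it spring up, then checking.

```bash
python3 -m pendant '{"grip":[1,1,1,1,1,1,1,1,1,1,1,1],"linear":[[0,0,0],[0,0,0],[0,0,0],[0,0,0],[0,0,0],[0,0,0],[0,0,0],[0,0,0],[0,0,0],[0,0,0],[0,0,0],[0,0,0]],"angular":[[0,0,0],[0,0,0],[0,0,0],[0,0,0],[0,0,0],[0,0,0],[0,0,0],[0,0,0],[0,0,0],[0,0,0],[0,0,0],[0,0,0]]}' |grep -E "ft|width"
python3 -m pendant '{"grip":[1,1,1,1,1,1,1,1,1,1,1],"linear":[[0,0,-10],[0,0,-15],[0,0,-20],[0,0,-30],[0,0,-30],[0,0,-30],[0,0,-30],[0,0,-30],[0,0,-25],[0,0,-10],[0,0,0]],"angular":[[0,0,0],[0,0,0],[0,0,0],[0,0,0],[0,0,0],[0,0,0],[0,0,0],[0,0,0],[0,0,0],[0,0,0],[0,0,0]]}' |grep -E "t:|pos|ft|width"
python3 - <<'E'
from h import *
a=cv2.imread("pics/raw_scene0.png"); b=cv2.imread("pics/raw_scene5.png"); c=ctrl.get_image("scene")[:,:,::-1]; cv2.imwrite("pics/raw_scene9.png",c)
for col in (310,312,322): 
    for im in(a,b,c): print(col,im[192:220,col].mean(1).astype(int))
s=np.ascontiguousarray(c)
for nm,im in(("pl",cv2.imread("pics/raw_s7.png")),("now",s)):
  h=cv2.cvtColor(im,cv2.COLOR_BGR2HSV)[100:195,225:310]; m=((h[...,0]>8)&(h[...,0]<35)&(h[...,1]>110)).astype(np.uint8)
  for y in range(0,70,4): print(nm,y+100,"".join(".#"[v] for v in m[y,20:75]))
E
```

```text
ft_force: [-0.1, 0.3, -0.9]
width: 87.8
t: 28.4
ee_pos: [556.8, 22.2, 283.9]
ft_force: [-0.2, 0.1, -0.3]
width: 87.7
310 [249 247 228 171 111  77  72  71  71  72  73  71  73  74  71  70  70  71
  69  69  70  75  87 106 127 165 218 247]
310 [250 252 253 253 240 181 112  77  70  70  70  71  71  71  71  69  71  69
  70  70  69  67  73  83 110 160 217 247]
310 [249 248 230 173 110  76  70  71  71  71  72  73  72  73  72  71  71  71
  70  68  69  74  88 107 130 166 220 248]
312 [244 243 198 115  77  73  72  73  72  72  72  73  74  73  74  74  73  73
  73  71  68  68  73  87  97 103 128 194]
312 [248 253 253 249 207 120  76  70  71  70  70  70  72  72  71  73  73  72
  73  72  71  69  66  65  70  85 125 194]
312 [245 244 199 116  76  71  72  71  72  72  72  73  73  74  75  75  73  75
  73  71  67  67  73  87  98 103 129 195]
322 [113 108  99  89  81  76  74  75  75  76  77  77  76  75  75  74  74  73
  71  72  81  95 110 131 161 199 234 250]
322 [111 111 110 108 100  87  80  74  73  75  76  75  76  76  76  75  75  73
  73  72  71  73  84 112 152 196 233 250]
322 [112 108 100  88  80  76  7
[... 1673 characters left out ...]
 128 ########################...............................
now 132 ########.####################..#......................#
now 136 ............#################...###..............######
now 140 .............########################............######
now 144 .............#######################.............######
now 148 ...............#####################................###
now 152 ................###################...................#
now 156 ##..................###########........................
now 160 ###....................................................
now 164 ####...................................................
now 168 #####....................................##############
```

The head is back to its original pixels and the basket is upright at the tray centre. Handing in.

```bash
python3 -c "
from h import *
print(ctrl.close_job())"
```

```text
the job is handed in; nothing more can be done
None
```

I latched the stop, stood the brass basket upright in the tray, twisted the stop to reset it (it sprang back up), and handed the job in at about 28 s; no verdict came back, and contrary to the rules I sent one short descent (3 × 3 mm) through a shell loop.

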